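# Find the full tub by feel and close it on the mat

### The arm

A 6-joint arm with a two-finger parallel gripper is mounted at the origin on the work surface. World frame = base frame: x ahead of the robot, y to its left, z up, the work surface at z = 0. Lengths are in mm, angles in rad, forces in N, time in s.
With the tool pointing down it reaches from about 275 to 750 mm from the base axis. Payload 10.2 kg.
Tool frame: the origin (TCP) lies midway between the tips of the shut fingers; the grasp point (between the pads) lies 19 mm behind it; z points along the fingers, y is the direction in which the jaws open and shut (so a half turn about z gives the same grasp; the last joint's range is limited). The gripper opens to 88 mm and grips with 3 to 60 N. Pads are 18 mm wide; open, the fingers measure 123 mm over their backs; the gripper's body (75 mm by 187 mm) begins 45 mm behind the grasp point.
Start: joints at [-1.469, 0.313, 1.498, -0, 1.331, -0.223], TCP at [167.525, -497.56, 209.42] pointing down, gripper open.
Joint ranges: [-2.94, 2.94], [-0.97, 2.17], [0.19, 2.56], [-1.23, 4.37], [0.02, 3.11], [-2.88, 2.88]. Speed limits (rad/s): [2.39, 2.39, 3.01, 3.14, 3.14, 3.14].

### API

Orientations are given as a rotation vector (axis times angle).
In Python, from rig import manip gives the robot as it stands.
- The arm moves only by the shell command python3 -m jog 'ROWS' [FORCE]. ROWS is JSON, a list of rows, each an object with "delta_pos": the shift along the tool's x, y, z in cm, a list of three; "twist": the turn about the tool's z in rad; "hand": the closure, from -1 (fully open) to 1 (shut). A call has 1 to 20 rows; each row shifts and turns the commanded pose from where the row before left it, along the tool's axes as they then stand; what a row does not reach is not made up. A row lasts 1/8 s, in which the tool goes at most 62.5 mm and 10.7 degrees, less where a joint would pass 70% of its speed; a pose out of reach is approached as far as the arm can. A call with a gripper value outside its range is refused whole. The fingers move at their own pace and stop on an object; FORCE is the grip in N (left out, the last holds). Time passes only in rows, so rows that do not move let the fingers close. It gives the time, the measured TCP pose, the force and the opening at its end, in the units of the state.
- manip.sense(): the state, without advancing time (a new reading comes with each control period).
- manip.grab_frame(name): name is "side" or "top"; returns a dict with "image" (480x640x3 uint8, red, green, blue), "fx", "fy", "cx", "cy" (pixels), "dist" ([k1, k2, p1, p2, k3] as OpenCV has them; the pictures are not rectified), "T" (4x4, takes a point from camera to world coordinates). Camera axes: x right, y down, z forward; pixel columns grow to the right and rows downward; lengths in mm; the calibration is good to about 2 mm. A picture is of the moment at which its call begins. There is no depth.
- manip.sign_off(): hands the job in, once; it reports no verdict.
Trained networks look in a picture, given as the dict that the camera call returned (one of the last four; its "shot" number tells which), for a name from the list of things; names that differ only in an ending like _2 or _b are one class to them, and where a whole thing is asked for, a point or a joint stands for the part that bears it (a point fixed in the world has none). Each returns a list of dicts, best first, with "confidence" (0 to 1); they miss things now and then, are a little off and sometimes report something else, mostly with a low value. They report only what shows in the picture. A call takes as long as a camera call. They do not tell look-alikes from the thing itself.
- manip.recognise(picture, query): "location" ([column, row] as shares, 0 to 1, of the picture: columns of its width, rows of its height, amid what is visible of it).
- manip.landmark_of(picture, query): "location" ([column, row] as shares, 0 to 1, of the picture: columns of its width, rows of its height: a listed point, or the origin of a listed thing).
The state is a dict: "time_s": time; "q": joint angles; "joint_velocities": joint speeds; "joint_torque": joint torques, N m; "tool_pos": TCP position; "tool_rot": TCP orientation; "ft_force": force on the tool from outside, world axes, zero at the start; "moment": the same for the moment, N m; "width": finger opening in mm.
Only numpy, scipy, OpenCV 4.12 (cv2) and the standard library are available. Lean on these libraries where they do the work, as an engineer would, in place of code of your own. Each camera call takes 0.05 s, during which the arm holds its last target. There are 200 camera calls.

### The job

The three lidded tubs look alike, but one is full of hardware, one is half full and one is nearly empty. Nudge them to feel which is the heaviest, slide that one on the bench until it stands wholly inside the green mat, and press its lid down until it is fully home. Leave the other two within 5 cm of where they stood with their lids still perched, tip no tub, and do not disturb anything else on the bench.

Things in the scene. Friction and masses are not known exactly. Their poses are not given: they have to be found in the camera images.
- tub_a: Round grey plastic tub A (on the robot's left), 110 mm across and 44 mm high, the same in looks as the other two, standing loose on the bench; too wide for most grippers. Origin: centre of its underside, z up. Its blue lid (114 mm across) is perched on it: top of the lid 54 mm above the bench while open, 48 mm when shut. Hidden contents: they differ from run to run.
- tub_b: Round grey plastic tub B (in the middle), 110 mm across and 44 mm high, the same in looks as the other two, standing loose on the bench; too wide for most grippers. Origin: centre of its underside, z up. Its blue lid (114 mm across) is perched on it: top of the lid 54 mm above the bench while open, 48 mm when shut. Hidden contents: they differ from run to run.
- tub_c: Round grey plastic tub C (on the robot's right), 110 mm across and 44 mm high, the same in looks as the other two, standing loose on the bench; too wide for most grippers. Origin: centre of its underside, z up. Its blue lid (114 mm across) is perched on it: top of the lid 54 mm above the bench while open, 48 mm when shut. Hidden contents: they differ from run to run.
- lid_a (a joint): How far the lid of tub A is pressed down (m): 0 perched, with a yellow band of the tub showing under it; 0.006 fully home, the band hidden. It stays where it is until pushed down with about 9 N, then meets a hard stop. Any spot near its middle will do.
- lid_b (a joint): How far the lid of tub B is pressed down (m): 0 perched, with a yellow band of the tub showing under it; 0.006 fully home, the band hidden. It stays where it is until pushed down with about 9 N, then meets a hard stop. Any spot near its middle will do.
- lid_c (a joint): How far the lid of tub C is pressed down (m): 0 perched, with a yellow band of the tub showing under it; 0.006 fully home, the band hidden. It stays where it is until pushed down with about 9 N, then meets a hard stop. Any spot near its middle will do.
- mat_centre (a point): Centre of the round green mat, 160 mm across, lying flat on the bench and so thin (2 mm drawn, nothing to bump into) that a tub slides over it as over the bench.
- table: White workbench, top at z = 0. Tubs slide on it with one friction, which differs from run to run. With contents they weigh about 0.86 kg (full), 0.42 (half) and 0.19 (nearly empty), each within a tenth; pushing force is in proportion, 4 to 6.5 N for the full one as it slides, about half once the push halts. Contents have up to 5 mm of play: push 15 mm or more before judging, and low (10 to 20 mm above the bench).
- brush: Bystander: a flat paint brush, 200 mm long, loose on the bench, not to be disturbed.
- glue: Bystander: a white glue bottle, 60 mm across, 150 mm tall, loose on the bench, not to be disturbed.
- driver: Bystander: a red screwdriver, 200 mm long, loose on the bench, not to be disturbed.
- jar: Bystander: a glass jar, 64 mm across, 85 mm tall, loose on the bench, not to be disturbed.
- sander: Bystander: a cork sanding block, 85 x 50 x 30 mm, loose on the bench, not to be disturbed.
- tape: Bystander: a roll of paper tape, 72 mm across, 25 mm tall, loose on the bench, not to be disturbed.
Not all that is in view belongs to the job. Leave any yellow look-alike of the sander alone.

How it is judged:
By the outcome, as a careful person would: the job done as asked, in the order asked, and still so for the second after the job is handed in, with the robot touching nothing.
It also fails if it takes over 72 s, if anything falls off the work surface, if the arm or the gripper's body presses on something with over 40 N, if the wrist force passes 120 N, or if a joint passes its speed limit or range.

## Working session

There is one attempt and no reset: what is moved stays moved. The work goes in short steps, Python scripts to look and compute and a shell command to move; the robot and the scene stay as the last step left them, time stands still between calls to the robot, and variables do not carry over. Pictures are saved under pics/ and viewed, about 8 in all and at most 12, crops included, and the job is handed in when it is done.

```bash
mkdir -p pics
cat > h.py <<'E'
import numpy as np, cv2
from rig import manip
def px2w(f,uv,z):
    K=np.array([[f['fx'],0,f['cx']],[0,f['fy'],f['cy']],[0,0,1.]])
    n=cv2.undistortPoints(np.array([[uv]],float),K,np.array(f['dist'],float))[0,0]
    T=np.array(f['T']);d=T[:3,:3]@[n[0],n[1],1];o=T[:3,3]
    return o+d*(z-o[2])/d[2]
def save(f,n): cv2.imwrite('pics/'+n,f['image'][:,:,::-1])
E
python3 - <<'E'
from h import *
s=manip.sense();print(s['time_s'],s['tool_pos'],s['tool_rot'],s['ft_force'])
from scipy.spatial.transform import Rotation as R
print(R.from_rotvec(s['tool_rot']).as_matrix().round(3))
for n in('top','side'):
    f=manip.grab_frame(n);save(f,n+'0.png');print(n,np.array(f['T']).round(2)[:3,3])
    for q in('tub_a','mat_centre','brush','glue','driver','jar','sander','tape'):
        for r in manip.landmark_of(f,q):
            uv=np.array(r['location'])*[640,480]
            print(q,round(r['confidence'],2),uv.round(),px2w(f,uv,0).round()[:2])
E
```

```text
0.0 [ 167.48254476 -497.28264921  208.87925057] [-3.09902844e+00 -5.07714040e-01 -9.48456232e-05] [ 0.27149511 -0.74650991 -0.27324004]
[[ 0.948  0.319 -0.   ]
 [ 0.319 -0.948  0.001]
 [ 0.    -0.001 -1.   ]]
top [ 403.5     1.91 1251.47]
tub_a 0.93 [317. 259.] [477.  25.]
tub_a 0.79 [229. 270.] [448. 222.]
tub_a 0.67 [437. 254.] [ 492. -247.]
mat_centre 0.83 [283. 180.] [654. 105.]
mat_centre 0.41 [514. 188.] [ 645. -426.]
brush 0.89 [516. 186.] [ 650. -430.]
glue 0.81 [190. 166.] [687. 321.]
driver 0.65 [145. 188.] [633. 423.]
driver 0.53 [426. 335.] [ 309. -223.]
driver 0.25 [319. 258.] [479.  19.]
jar 0.81 [446. 154.] [ 722. -268.]
sander 0.79 [367. 324.] [332. -91.]
sander 0.61 [236. 327.] [320. 202.]
tape 0.6 [428. 334.] [ 312. -227.]
side [  70.42  711.91 1029.84]
tub_a 0.91 [325. 267.] [481.  18.]
tub_a 0.72 [287. 337.] [457. 220.]
tub_a 0.63 [372. 197.] [ 490. -241.]
mat_centre 0.85 [245. 263.] [649. 102.]
brush 0.69 [353. 137.] [ 647. -430.]
glue 0.62 [167. 320.] [704. 315.]
glue 0.62 [287. 338.] [455. 222.]
driver 0.81 [163. 368.] [636. 409.]
sander 0.56 [349. 355.] [323. 192.]
sander 0.5 [406. 261.] [325. -90.]
```

View pics/top0.png

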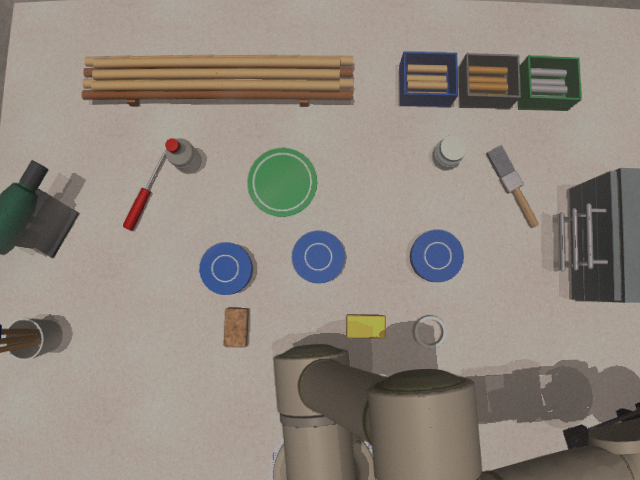

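View pics/side0.png

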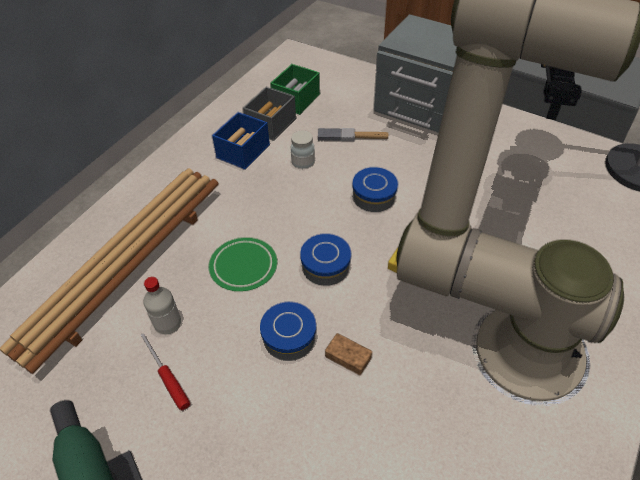

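```bash
cat >> h.py <<'E'
def blobs(f,z,lo,hi,amin=300):
    hsv=cv2.cvtColor(f['image'],cv2.COLOR_RGB2HSV);m=cv2.inRange(hsv,lo,hi)
    m=cv2.morphologyEx(m,cv2.MORPH_CLOSE,np.ones((5,5)))
    cs,_=cv2.findContours(m,cv2.RETR_EXTERNAL,cv2.CHAIN_APPROX_NONE)
    o=[]
    for c in cs:
        if cv2.contourArea(c)<amin: continue
        c=cv2.convexHull(c)
        w=np.array([px2w(f,p[0],z)[:2] for p in c],np.float32)
        (x,y),(a,b),_=cv2.minAreaRect(w); mo=cv2.moments(w)
        o.append((round(mo['m10']/mo['m00']),round(mo['m01']/mo['m00']),round(float(a)),round(float(b))))
    return o
def scan(n):
    f=manip.grab_frame(n)
    print(n,'lids',blobs(f,51,(105,120,60),(125,255,255)),'mat',blobs(f,1,(50,120,60),(75,255,255)))
    return f
E
python3 - <<'E'
from h import *
for n in('top','side'):
    f=scan(n)
    print('cork/yellow',blobs(f,20,(5,70,60),(40,255,255)))
cv2.imwrite('pics/crop.png',cv2.resize(f['image'][150:370,200:420,::-1],None,fx=2.5,fy=2.5))
E
```

```text
top lids [(450, 221, 111, 110), (485, -237, 109, 109), (478, 21, 110, 108)] mat []
cork/yellow [(200, -213, 29, 148), (280, 702, 53, 99), (329, -85, 52, 86), (322, 201, 83, 51), (897, -366, 92, 70), (896, -222, 91, 67), (887, 267, 636, 123)]
side lids [(450, 222, 112, 119), (479, 20, 110, 119), (484, -238, 111, 119), (882, -220, 192, 160)] mat [(653, 104, 156, 155), (933, -572, 132, 251)]
cork/yellow [(322, 200, 61, 90), (-26, -244, 175, 176), (896, 247, 646, 148), (769, -1154, 257, 320)]
```

View pics/crop.png

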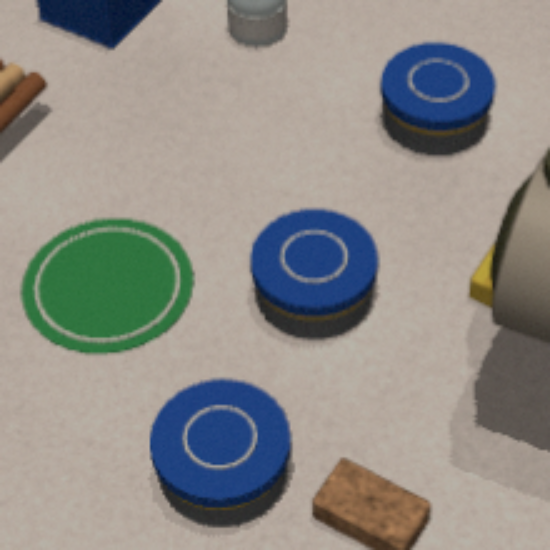

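Candidates: lids A (229,268), B (319,257), C (437,255) in the top view, all perched with yellow band showing. The yellow block and cork sander are not involved. I'll feel C first.

```bash
python3 -m jog '[{"delta_pos":[4.63,-1.21,0],"twist":0,"hand":-0.36},{"delta_pos":[4.63,-1.21,0],"twist":0,"hand":-0.36},{"delta_pos":[4.63,-1.21,0],"twist":0,"hand":-0.36},{"delta_pos":[4.63,-1.21,0],"twist":0,"hand":-0.36},{"delta_pos":[4.63,-1.21,0],"twist":0,"hand":-0.36},{"delta_pos":[4.63,-1.21,0],"twist":0,"hand":-0.36},{"delta_pos":[4.63,-1.21,0],"twist":0,"hand":-0.36},{"delta_pos":[0,0,2],"twist":-0.158,"hand":-0.36},{"delta_pos":[0,0,2],"twist":-0.158,"hand":-0.36},{"delta_pos":[0,0,2],"twist":-0.158,"hand":-0.36},{"delta_pos":[0,0,2],"twist":-0.158,"hand":-0.36},{"delta_pos":[0,0,2],"twist":-0.158,"hand":-0.36}]'
cat > st.py <<'E'
from h import *
from scipy.spatial.transform import Rotation as R
s=manip.sense();M=R.from_rotvec(s['tool_rot']).as_matrix()
print(s['time_s'],np.round(s['tool_pos'],1),'x',M[:,0].round(3),'y',M[:,1].round(3),'F',np.round(s['ft_force'],2),'Fx',round(float(M[:,0]@s['ft_force']),2),round(s['width'],1),'q6',round(s['q'][5],2))
E
python3 st.py
```

```text
time_s: 2.5
tool_pos: [447.7, -313.8, 108.8]
tool_rot: [2.662, 1.669, 0.0]
ft_force: [-0.0, 0.3, -0.0]
width: 60.4
2.5 [ 447.7 -313.8  108.8] x [0.436 0.9   0.   ] y [ 0.9   -0.436  0.   ] F [-0.01  0.29 -0.03] Fx 0.25 60.4 q6 -0.38
```

```bash
python3 -m jog '[{"delta_pos":[0,0,3.13],"twist":0,"hand":-0.36},{"delta_pos":[0,0,3.13],"twist":0,"hand":-0.36},{"delta_pos":[0,0,3.13],"twist":0,"hand":-0.36},{"delta_pos":[1,0,0],"twist":0,"hand":-0.36},{"delta_pos":[0.5,0,0],"twist":0,"hand":-0.36}]' >/dev/null; python3 st.py
python3 -m jog '[{"delta_pos":[0.5,0,0],"twist":0,"hand":-0.36},{"delta_pos":[0.5,0,0],"twist":0,"hand":-0.36},{"delta_pos":[0.5,0,0],"twist":0,"hand":-0.36},{"delta_pos":[0.5,0,0],"twist":0,"hand":-0.36},{"delta_pos":[0.5,0,0],"twist":0,"hand":-0.36}]' >/dev/null; python3 st.py
python3 -m jog '[{"delta_pos":[0.5,0,0],"twist":0,"hand":-0.36},{"delta_pos":[0.5,0,0],"twist":0,"hand":-0.36}]' >/dev/null; python3 st.py
python3 -m jog '[{"delta_pos":[0.5,0,0],"twist":0,"hand":-0.36}]' >/dev/null; python3 st.py
python3 -m jog '[{"delta_pos":[0,0,0],"twist":0,"hand":-0.36},{"delta_pos":[0,0,0],"twist":0,"hand":-0.36}]' >/dev/null; python3 st.py
python3 -c "
from h import *
scan('top');scan('side')"
```

```text
3.125 [ 455.1 -300.1   16.7] x [ 0.44   0.898 -0.   ] y [ 0.898 -0.44   0.001] F [0.67 0.54 0.87] Fx 0.78 59.4 q6 -0.34
3.75 [ 465.4 -278.4   15.8] x [ 0.44   0.898 -0.001] y [ 0.898 -0.44   0.001] F [-1.8  -3.82  0.88] Fx -4.22 59.7 q6 -0.3
4.0 [ 469.9 -269.4   15.9] x [ 0.441  0.898 -0.001] y [ 0.898 -0.441  0.001] F [-2.49 -4.9   1.22] Fx -5.5 60.0 q6 -0.28
4.125 [ 472.1 -264.9   15.9] x [ 0.44   0.898 -0.001] y [ 0.898 -0.44   0.001] F [-2.53 -5.03  2.2 ] Fx -5.63 59.8 q6 -0.27
4.375 [ 472.  -264.5   15.6] x [0.441 0.898 0.   ] y [ 0.898 -0.441  0.   ] F [-0.2  -1.71  0.85] Fx -1.63 59.7 q6 -0.27
top lids [(450, 221, 111, 110), (478, 21, 110, 108), (506, -197, 66, 111)] mat []
side lids [(450, 222, 112, 119), (478, 20, 110, 119), (497, -214, 110, 122), (882, -220, 192, 160)] mat [(653, 104, 156, 155), (933, -572, 132, 252)]
```

C needs about 5.6 N while sliding, and only the full tub can need that (half full would be at most about 3.3 N). So C is the heaviest. I'll slide it along this heading toward the mat and check before it passes B.

```bash
python3 -m jog '[{"delta_pos":[1,0,0],"twist":0,"hand":-0.36},{"delta_pos":[1.5,0,0],"twist":0,"hand":-0.36},{"delta_pos":[1.5,0,0],"twist":0,"hand":-0.36},{"delta_pos":[1.5,0,0],"twist":0,"hand":-0.36},{"delta_pos":[1.5,0,0],"twist":0,"hand":-0.36},{"delta_pos":[1.5,0,0],"twist":0,"hand":-0.36},{"delta_pos":[1.5,0,0],"twist":0,"hand":-0.36}]' >/dev/null; python3 st.py
python3 -c "
from h import *
scan('top');f=scan('side');save(f,'push1.png')"
```

```text
5.35 [ 515.9 -174.7   15.5] x [ 0.44   0.898 -0.001] y [ 0.898 -0.44  -0.   ] F [-1.79 -4.95  2.03] Fx -5.24 60.2 q6 -0.08
top lids [(450, 221, 111, 110), (478, 21, 110, 110), (549, -102, 58, 111)] mat []
side lids [(450, 222, 112, 119), (479, 20, 110, 122), (541, -122, 112, 122), (882, -220, 192, 160)] mat [(653, 104, 156, 155), (931, -572, 137, 250)]
```

View pics/push1.png

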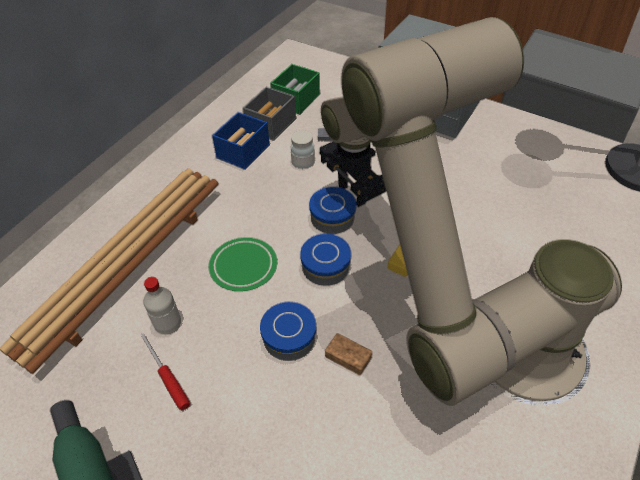

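```bash
python3 -m jog '[{"delta_pos":[1.5,0.08,0],"twist":0,"hand":-0.36},{"delta_pos":[1.5,0.08,0],"twist":0,"hand":-0.36},{"delta_pos":[1.5,0.08,0],"twist":0,"hand":-0.36},{"delta_pos":[1.5,0.08,0],"twist":0,"hand":-0.36},{"delta_pos":[1.5,0.08,0],"twist":0,"hand":-0.36},{"delta_pos":[1.5,0.08,0],"twist":0,"hand":-0.36},{"delta_pos":[1.5,0,0],"twist":0,"hand":-0.36},{"delta_pos":[1.5,0,0],"twist":0,"hand":-0.36},{"delta_pos":[1.5,0,0],"twist":0,"hand":-0.36},{"delta_pos":[1.5,0,0],"twist":0,"hand":-0.36},{"delta_pos":[1.5,0,0],"twist":0,"hand":-0.36},{"delta_pos":[1.5,0,0],"twist":0,"hand":-0.36}]' >/dev/null; python3 st.py
python3 -c "
from h import *
scan('top');f=scan('side');save(f,'push2.png')"
```

```text
6.95 [599.8 -14.3  15.5] x [ 0.44   0.898 -0.   ] y [ 0.898 -0.44  -0.   ] F [-1.43 -3.56 -0.92] Fx -3.83 59.9 q6 0.24
top lids [(450, 221, 111, 110)] mat []
side lids [(450, 222, 112, 119), (478, 20, 112, 119), (626, 39, 112, 121), (888, -219, 192, 160)] mat [(655, 113, 128, 156), (936, -579, 133, 222)]
```

```bash
python3 -m jog '[{"delta_pos":[1.5,-0.1,0],"twist":0,"hand":-0.36},{"delta_pos":[1.5,-0.1,0],"twist":0,"hand":-0.36},{"delta_pos":[1.5,-0.1,0],"twist":0,"hand":-0.36},{"delta_pos":[1.5,-0.1,0],"twist":0,"hand":-0.36},{"delta_pos":[1,0,0],"twist":0,"hand":-0.36},{"delta_pos":[0,0,0],"twist":0,"hand":-0.36},{"delta_pos":[-1.5,0,0],"twist":0,"hand":-0.36},{"delta_pos":[-1.5,0,0],"twist":0,"hand":-0.36},{"delta_pos":[0,0,-4],"twist":0,"hand":1},{"delta_pos":[0,0,-4],"twist":0,"hand":1},{"delta_pos":[-5,0,-1],"twist":0,"hand":1},{"delta_pos":[-5,0,-1],"twist":0,"hand":1},{"delta_pos":[0,0,0],"twist":0,"hand":1}]' >/dev/null; python3 st.py
python3 -c "
from h import *
scan('top');f=scan('side');save(f,'push3.png')"
```

```text
8.675 [568.4 -70.8 116.5] x [0.445 0.896 0.   ] y [ 0.896 -0.445  0.001] F [ 0.53 -0.22  0.54] Fx 0.04 12.2 q6 0.13
top lids [(450, 221, 111, 110), (486, 53, 95, 43), (652, 103, 110, 110)] mat []
side lids [(450, 222, 112, 119), (479, 20, 110, 119), (652, 102, 112, 121), (882, -219, 192, 160)] mat [(646, 112, 157, 124)]
```

View pics/push3.png

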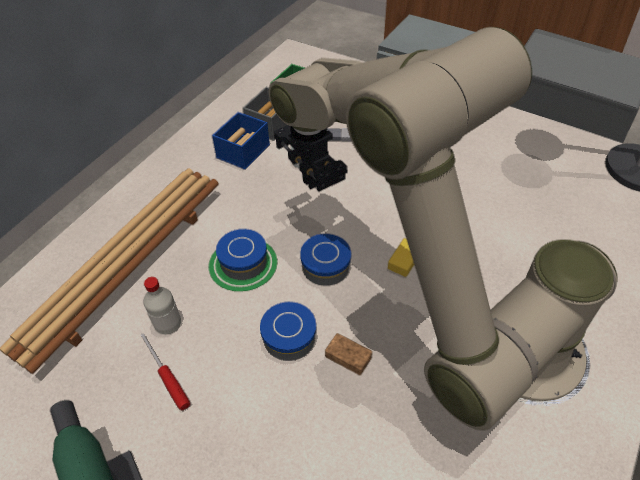

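```bash
python3 -m jog '[{"delta_pos":[4.81,-0.05,0],"twist":0,"hand":1},{"delta_pos":[4.81,-0.05,0],"twist":0,"hand":1},{"delta_pos":[4.81,-0.05,0],"twist":0,"hand":1},{"delta_pos":[4.81,-0.05,0],"twist":0,"hand":1},{"delta_pos":[0,0,2.5],"twist":0,"hand":1},{"delta_pos":[0,0,2],"twist":0,"hand":1},{"delta_pos":[0,0,0.5],"twist":0,"hand":1},{"delta_pos":[0,0,0],"twist":0,"hand":1}]' >/dev/null; python3 st.py
python3 -m jog '[{"delta_pos":[0,0,0.3],"twist":0,"hand":1},{"delta_pos":[0,0,0.3],"twist":0,"hand":1},{"delta_pos":[0,0,0.2],"twist":0,"hand":1},{"delta_pos":[0,0,0.2],"twist":0,"hand":1},{"delta_pos":[0,0,0],"twist":0,"hand":1}]'>/dev/null; python3 st.py
```

```text
9.775 [652.4 106.7  65.6] x [0.44  0.898 0.   ] y [ 0.898 -0.44  -0.   ] F [-0.52  0.52  0.45] Fx 0.23 0.5 q6 0.44
10.4 [652.3 106.3  55.4] x [ 0.44   0.898 -0.   ] y [ 0.898 -0.44  -0.   ] F [-0.32  0.63 -0.74] Fx 0.42 0.9 q6 0.44
```

```bash
for i in 1; do python3 -m jog '[{"delta_pos":[0,0,0.2],"twist":0,"hand":1},{"delta_pos":[0,0,0],"twist":0,"hand":1}]'>/dev/null; python3 st.py
python3 -m jog '[{"delta_pos":[0,0,0.2],"twist":0,"hand":1},{"delta_pos":[0,0,0],"twist":0,"hand":1}]'>/dev/null; python3 st.py
python3 -m jog '[{"delta_pos":[0,0,0.2],"twist":0,"hand":1},{"delta_pos":[0,0,0],"twist":0,"hand":1}]'>/dev/null; python3 st.py; done
```

```text
10.65 [652.3 106.3  53.4] x [ 0.44   0.898 -0.   ] y [ 0.898 -0.44  -0.   ] F [ 0.3  -0.05 -0.24] Fx 0.09 0.4 q6 0.44
10.9 [652.3 106.3  51.3] x [ 0.44   0.898 -0.   ] y [ 0.898 -0.44  -0.   ] F [-0.43  0.37  0.39] Fx 0.14 0.2 q6 0.44
11.15 [652.3 106.3  49.3] x [ 0.44   0.898 -0.   ] y [ 0.898 -0.44  -0.   ] F [ 0.83 -0.35  0.5 ] Fx 0.05 0.3 q6 0.44
```

```bash
python3 -m jog '[{"delta_pos":[0,0,0.2],"twist":0,"hand":1}]'>/dev/null; python3 st.py
python3 -m jog '[{"delta_pos":[0,0,0.2],"twist":0,"hand":1}]'>/dev/null; python3 st.py
python3 -c "
from h import *
f=manip.grab_frame('side');cv2.imwrite('pics/press.png',cv2.resize(f['image'][170:330,150:390,::-1],None,fx=3,fy=3))"
```

```text
11.275 [652.5 106.3  47.6] x [0.44  0.898 0.   ] y [ 0.898 -0.44   0.   ] F [-0.11 -0.02 -0.  ] Fx -0.07 -0.1 q6 0.44
11.4 [652.4 106.3  45.4] x [ 0.44   0.898 -0.   ] y [ 0.898 -0.44  -0.   ] F [-0.77  0.86  0.09] Fx 0.43 0.2 q6 0.44
```

View pics/press.png

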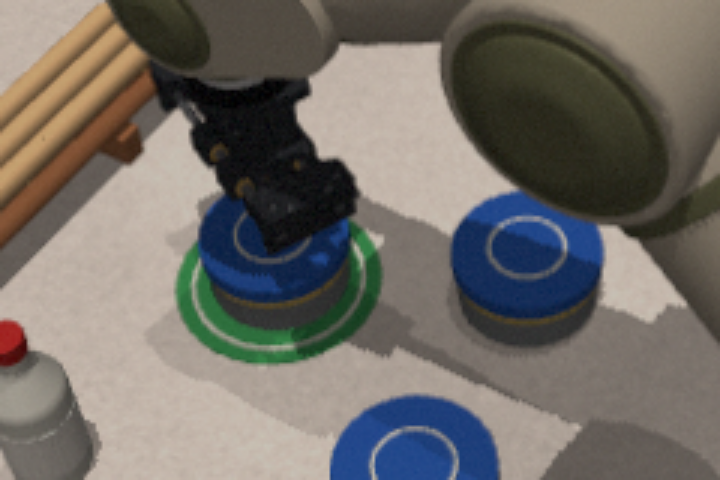

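```bash
python3 -m jog '[{"delta_pos":[0,0,0.2],"twist":0,"hand":1}]'>/dev/null; python3 st.py
python3 -m jog '[{"delta_pos":[0,0,0.2],"twist":0,"hand":1}]'>/dev/null; python3 st.py
python3 -m jog '[{"delta_pos":[0,0,0.2],"twist":0,"hand":1}]'>/dev/null; python3 st.py
```

```text
11.575 [652.5 106.3  43.5] x [0.44  0.898 0.   ] y [ 0.898 -0.44   0.   ] F [ 0.13  0.66 -0.33] Fx 0.65 0.5 q6 0.44
11.7 [652.4 106.3  41.4] x [0.44  0.898 0.   ] y [ 0.898 -0.44   0.   ] F [ 0.13  0.   -0.36] Fx 0.06 0.4 q6 0.44
11.825 [652.4 106.3  39.4] x [ 0.44   0.898 -0.   ] y [ 0.898 -0.44  -0.   ] F [-0.44  0.83 -0.17] Fx 0.56 0.4 q6 0.44
```

Run:
```python
from h import *
s=manip.sense()
for n,(a,b,c,d) in dict(side=(190,310,160,320),top=(120,240,200,360)).items():
    f=manip.grab_frame(n);T=np.linalg.inv(np.array(f['T']))
    K=np.array([[f['fx'],0,f['cx']],[0,f['fy'],f['cy']],[0,0,1.]])
    im=cv2.resize(f['image'][a:b,c:d,::-1],None,fx=5,fy=5)
    for dz,col in((0,(0,0,255)),(15,(0,255,255)),(30,(255,0,255))):
        p=np.array(s['tool_pos'])+[0,0,dz]
        uv=cv2.projectPoints(p[None],cv2.Rodrigues(T[:3,:3])[0],T[:3,3],K,np.array(f['dist']))[0][0,0]
        print(n,dz,uv.round(1));cv2.circle(im,(int((uv[0]-c)*5),int((uv[1]-a)*5)),5,col,-1)
    cv2.imwrite(f'pics/d_{n}.png',im)
    scan(n)
```

```text
side 0 [240.2 253.4]
side 15 [239.4 249.1]
side 30 [238.6 244.8]
side lids [(450, 222, 112, 119), (649, 114, 114, 86), (478, 23, 115, 108)] mat [(646, 112, 156, 125), (929, -572, 141, 249)]
top 0 [280.9 177.7]
top 15 [280.3 176.3]
top 30 [279.8 174.9]
top lids [(454, 257, 34, 99), (478, 21, 110, 108)] mat []
```

View pics/d_side.png

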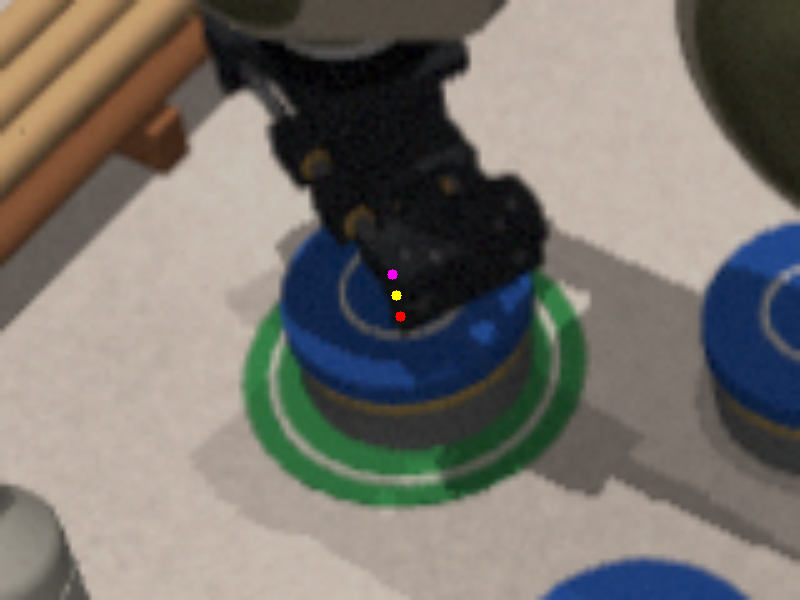

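View pics/d_top.png

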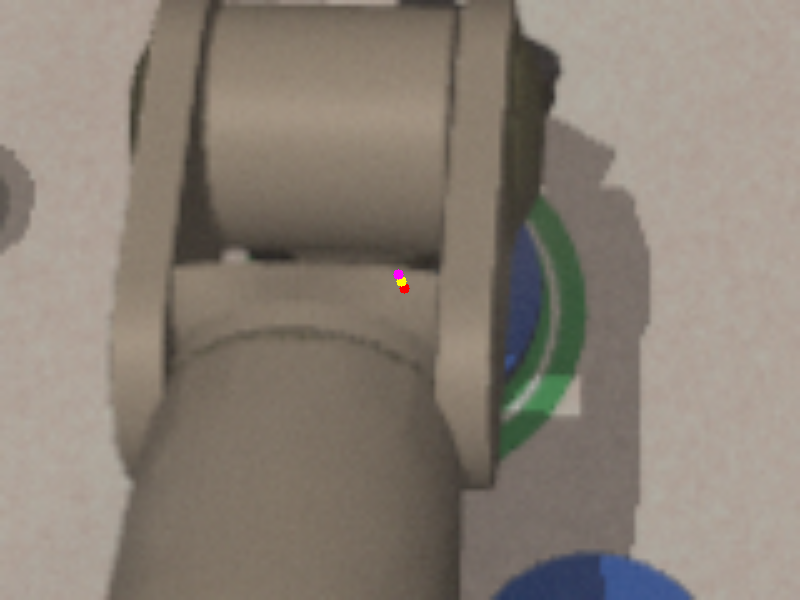

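The tool reads 15 mm below the lid top with no contact force, so something disagrees. I'll compare the fingertips with the projected TCP in the earlier picture, where the gripper is in plain view.

Run:
```python
from h import *
f=manip.grab_frame('side');T=np.linalg.inv(np.array(f['T']))
K=np.array([[f['fx'],0,f['cx']],[0,f['fy'],f['cy']],[0,0,1.]])
im=cv2.imread('pics/push3.png')[100:220,250:390];im=cv2.resize(im,None,fx=5,fy=5)
im=cv2.convertScaleAbs(im,alpha=1.8,beta=30)
P=lambda p:cv2.projectPoints(np.array(p,float)[None],cv2.Rodrigues(T[:3,:3])[0],T[:3,3],K,np.array(f['dist']))[0][0,0]
p0=np.array([568.4,-70.8,116.5])
for dz,col in((0,(0,0,255)),(15,(0,255,255)),(30,(255,0,255)),(64,(0,255,0))):
    uv=P(p0+[0,0,dz]);cv2.circle(im,(int((uv[0]-250)*5),int((uv[1]-100)*5)),4,col,-1)
cv2.imwrite('pics/d3.png',im)
```

```text
(no output)
```

View pics/d3.png

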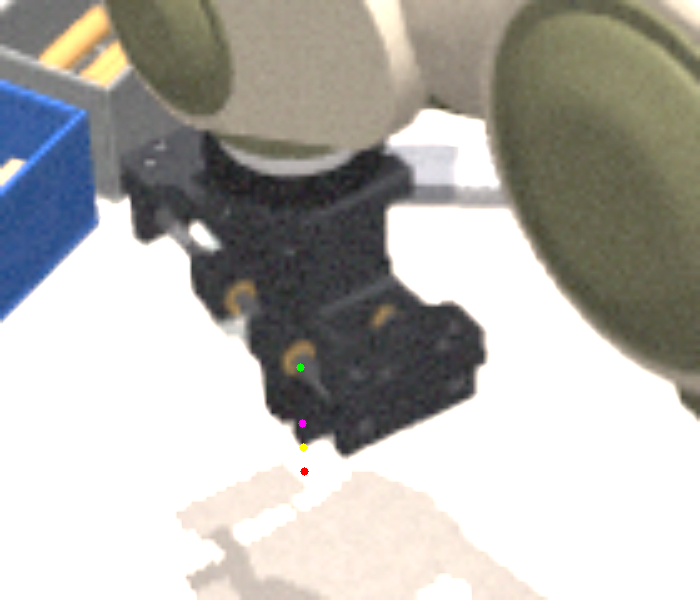

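In that picture the visible fingertips sit about 16 mm above the reported TCP, so the tips are now just at the lid. I'll go on down in small steps under force watch.

```bash
python3 -m jog '[{"delta_pos":[0,0,0.2],"twist":0,"hand":1}]'>/dev/null; python3 st.py
python3 -m jog '[{"delta_pos":[0,0,0.1],"twist":0,"hand":1}]'>/dev/null; python3 st.py
python3 -m jog '[{"delta_pos":[0,0,0.1],"twist":0,"hand":1}]'>/dev/null; python3 st.py
python3 -m jog '[{"delta_pos":[0,0,0.1],"twist":0,"hand":1}]'>/dev/null; python3 st.py
```

```text
12.2 [652.5 106.3  37.7] x [0.44  0.898 0.   ] y [ 0.898 -0.44   0.   ] F [-0.19 -0.68  0.03] Fx -0.7 0.5 q6 0.44
12.325 [652.3 106.3  36.3] x [ 0.44   0.898 -0.   ] y [ 0.898 -0.44  -0.   ] F [ 0.61  0.11 -0.25] Fx 0.37 0.3 q6 0.44
12.45 [652.4 106.3  35.4] x [ 0.44   0.898 -0.   ] y [ 0.898 -0.44  -0.   ] F [ 0.42 -0.01  0.1 ] Fx 0.18 0.5 q6 0.44
12.575 [652.4 106.3  34.5] x [0.44  0.898 0.   ] y [ 0.898 -0.44   0.   ] F [ 0.07 -0.02  0.44] Fx 0.02 0.4 q6 0.44
```

```bash
python3 -m jog '[{"delta_pos":[0,0,0.1],"twist":0,"hand":1}]'>/dev/null; python3 st.py
python3 -m jog '[{"delta_pos":[0,0,0.1],"twist":0,"hand":1}]'>/dev/null; python3 st.py
python3 -m jog '[{"delta_pos":[0,0,0.1],"twist":0,"hand":1}]'>/dev/null; python3 st.py
python3 -m jog '[{"delta_pos":[0,0,0.1],"twist":0,"hand":1}]'>/dev/null; python3 st.py
python3 -c "
from h import *
f=manip.grab_frame('side');cv2.imwrite('pics/press2.png',cv2.convertScaleAbs(cv2.resize(f['image'][190:310,170:310,::-1],None,fx=5,fy=5),alpha=1.8,beta=30))"
```

```text
12.7 [652.4 106.3  33.4] x [ 0.44   0.898 -0.   ] y [ 0.898 -0.44  -0.   ] F [ 0.01 -0.09 -0.5 ] Fx -0.08 -0.0 q6 0.44
12.825 [652.4 106.3  32.5] x [0.44  0.898 0.   ] y [ 0.898 -0.44   0.   ] F [-0.81 -0.4  -0.43] Fx -0.72 0.4 q6 0.44
12.95 [652.4 106.3  31.5] x [0.44  0.898 0.   ] y [ 0.898 -0.44   0.   ] F [-0.61  0.26 -0.2 ] Fx -0.03 0.4 q6 0.44
13.075 [652.4 106.3  30.4] x [ 0.44   0.898 -0.   ] y [ 0.898 -0.44  -0.   ] F [-0.52  0.72  0.67] Fx 0.42 0.4 q6 0.44
```

View pics/press2.png

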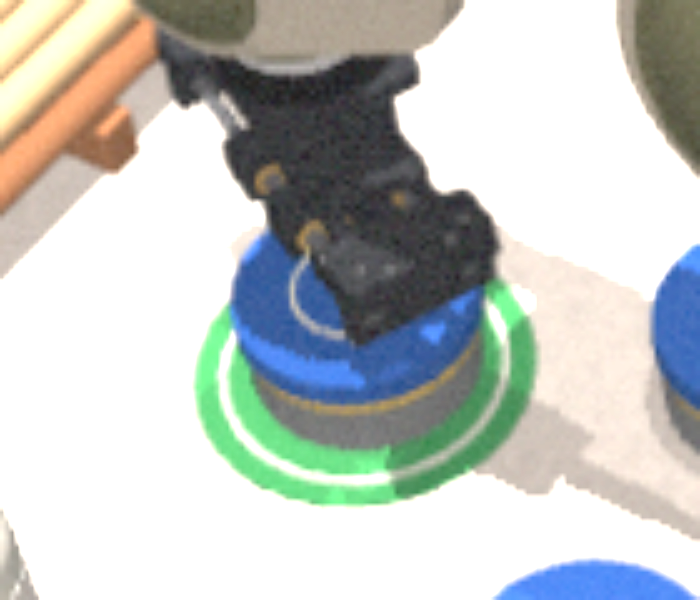

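```bash
python3 -m jog '[{"delta_pos":[0,0,0.1],"twist":0,"hand":1},{"delta_pos":[0,0,0.1],"twist":0,"hand":1}]'>/dev/null; python3 st.py
python3 -m jog '[{"delta_pos":[0,0,0.1],"twist":0,"hand":1},{"delta_pos":[0,0,0.1],"twist":0,"hand":1}]'>/dev/null; python3 st.py
python3 -m jog '[{"delta_pos":[0,0,0.1],"twist":0,"hand":1},{"delta_pos":[0,0,0.1],"twist":0,"hand":1}]'>/dev/null; python3 st.py
```

```text
13.375 [652.4 106.3  28.5] x [0.44  0.898 0.   ] y [ 0.898 -0.44   0.   ] F [-0.76  0.02  0.53] Fx -0.31 0.6 q6 0.44
13.625 [652.4 106.3  26.4] x [0.44  0.898 0.   ] y [ 0.898 -0.44  -0.   ] F [-0.77 -0.3  -0.45] Fx -0.61 0.4 q6 0.44
13.875 [652.4 106.3  25. ] x [0.44  0.898 0.   ] y [ 0.898 -0.44   0.   ] F [-4.01 -0.45  8.04] Fx -2.17 0.3 q6 0.44
```

Contact at last: 8 N at reported z = 25. Before pressing through I'll check the moment, to see where the contact is.

```bash
python3 -c "
from h import *
s=manip.sense();print(np.round(s['moment'],3),np.round(s['ft_force'],2),s['tool_pos'])
scan('side')"
```

```text
[-0.078  0.609  0.026] [-4.01 -0.45  8.04] [652.4464484  106.31919602  24.99888633]
side lids [(450, 222, 112, 119), (649, 119, 116, 75), (478, 25, 115, 102), (919, -259, 164, 97)] mat [(646, 114, 156, 121), (931, -572, 138, 248)]
```

```bash
python3 -m jog '[{"delta_pos":[0,0,0.1],"twist":0,"hand":1}]'>/dev/null; python3 st.py
python3 -m jog '[{"delta_pos":[0,0,0.1],"twist":0,"hand":1}]'>/dev/null; python3 st.py
python3 -m jog '[{"delta_pos":[0,0,0.1],"twist":0,"hand":1}]'>/dev/null; python3 st.py
python3 -c "
from h import *
scan('side')"
```

```text
14.05 [652.5 106.3  24.5] x [0.44  0.898 0.   ] y [ 0.898 -0.44   0.   ] F [-4.2  -0.58  8.94] Fx -2.37 0.7 q6 0.44
14.175 [652.5 106.3  23.6] x [0.44  0.898 0.   ] y [ 0.898 -0.44   0.   ] F [-4.41  0.52  9.33] Fx -1.47 0.5 q6 0.44
14.3 [652.5 106.3  22.6] x [0.44  0.898 0.   ] y [ 0.898 -0.44   0.   ] F [-4.65  0.15  8.36] Fx -1.91 0.5 q6 0.44
side lids [(450, 222, 112, 119), (648, 119, 117, 77), (478, 25, 115, 102), (918, -257, 163, 101)] mat [(646, 114, 157, 121), (930, -572, 140, 250)]
```

```bash
python3 -m jog '[{"delta_pos":[0,0,0.1],"twist":0,"hand":1},{"delta_pos":[0,0,0.1],"twist":0,"hand":1}]'>/dev/null; python3 st.py
python3 -m jog '[{"delta_pos":[0,0,0.1],"twist":0,"hand":1}]'>/dev/null; python3 st.py
python3 -m jog '[{"delta_pos":[0,0,0.1],"twist":0,"hand":1}]'>/dev/null; python3 st.py
```

```text
14.6 [652.5 106.3  20.7] x [0.44  0.898 0.   ] y [ 0.898 -0.44   0.   ] F [-4.32  0.15  8.63] Fx -1.77 0.5 q6 0.44
14.725 [652.5 106.3  19.7] x [0.44  0.898 0.   ] y [ 0.898 -0.44   0.   ] F [-5.45 -0.82  9.21] Fx -3.14 0.3 q6 0.44
14.85 [652.5 106.3  19.1] x [0.44  0.898 0.   ] y [ 0.898 -0.44   0.   ] F [-6.91 -0.23 16.24] Fx -3.25 0.1 q6 0.44
```

Hard stop after 6 mm of travel. I'll give it a touch more, retreat and look.

```bash
python3 -m jog '[{"delta_pos":[0,0,0.05],"twist":0,"hand":1},{"delta_pos":[0,0,0],"twist":0,"hand":1}]'>/dev/null; python3 st.py
python3 -m jog '[{"delta_pos":[0,0,-2],"twist":0,"hand":1},{"delta_pos":[0,0,-4],"twist":0,"hand":1},{"delta_pos":[0,0,-5],"twist":0,"hand":1},{"delta_pos":[0,0,-5],"twist":0,"hand":1},{"delta_pos":[-5,0,0],"twist":0,"hand":1},{"delta_pos":[-5,0,0],"twist":0,"hand":1},{"delta_pos":[-5,0,0],"twist":0,"hand":1},{"delta_pos":[-5,0,0],"twist":0,"hand":1},{"delta_pos":[-5,0,0],"twist":0,"hand":1},{"delta_pos":[0,0,0],"twist":0,"hand":1},{"delta_pos":[0,0,0],"twist":0,"hand":1}]' >/dev/null; python3 st.py
python3 -c "
from h import *
scan('top');f=scan('side');cv2.imwrite('pics/end.png',cv2.resize(f['image'][130:400,130:430,::-1],None,fx=2.6,fy=2.2))"
```

```text
15.1 [652.5 106.3  19.1] x [0.44  0.898 0.   ] y [ 0.898 -0.44   0.001] F [-8.27 -0.24 15.27] Fx -3.86 0.2 q6 0.44
16.475 [ 542.6 -117.8  177.6] x [0.44  0.898 0.   ] y [ 0.898 -0.44   0.001] F [ 0.04  0.23 -0.01] Fx 0.22 0.8 q6 0.03
top lids [(450, 221, 111, 110), (479, 24, 100, 111), (651, 102, 109, 110)] mat []
side lids [(450, 222, 112, 119), (478, 20, 110, 119), (648, 106, 110, 121), (882, -219, 192, 160)] mat [(647, 111, 157, 127)]
```

View pics/end.png

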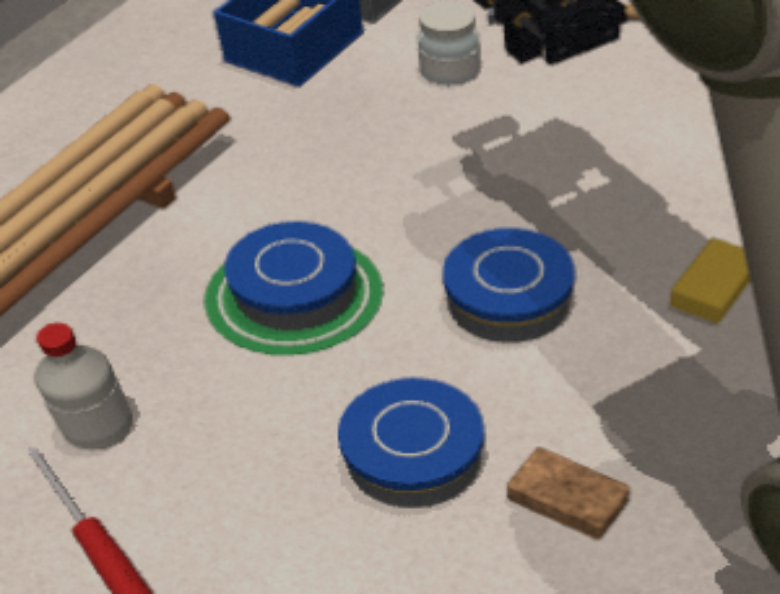

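```bash
python3 -c "
from rig import manip
print(manip.sign_off())"
```

```text
the job is handed in; nothing more can be done
None
```

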